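# Load the napkin-ring caddy and hang its gate

### The arm

A 6-joint arm with a two-finger parallel gripper is mounted at the origin on the work surface. World frame = base frame: x ahead of the robot, y to its left, z up, the work surface at z = 0. Lengths are in m, angles in rad, forces in N, time in s.
With the tool pointing down it reaches from about 0.325 to 0.85 m from the base axis. Payload 4.4 kg.
Tool frame: the origin (TCP) lies midway between the tips of the shut fingers; the grasp point (between the pads) lies 19 mm behind it; z points along the fingers, y is the line along which they close (so a half turn about z gives the same grasp; the last joint's range is limited). The gripper opens to 94 mm and grips with 3 to 60 N. Pads are 16 mm wide; open, the fingers measure 119 mm over their backs; the gripper's body (75 mm by 177 mm) begins 78 mm behind the grasp point.
Start: joints at [-1.357, 0.207, 1.542, -0, 1.393, -0.15], TCP at [0.205, -0.537, 0.205] pointing down, gripper open.
Joint ranges: [-2.73, 2.73], [-0.86, 2.22], [0.23, 2.46], [-1.11, 4.25], [0.08, 2.63], [-2.82, 2.82]. Speed limits (rad/s): [2.79, 2.79, 3.14, 3.14, 3.14, 3.14].

### API

Orientations are given as a unit quaternion [x, y, z, w].
In Python, from bench import arm gives the robot as it stands. Calls block until the motion is done:
- arm.reach(position, orientation): joint-space move of the TCP to a pose.
- arm.movel(position, orientation=None, max_speed=0.15, stop_force=None): straight line of the TCP; orientation=None keeps the orientation; max_speed is the mean speed in m/s. With stop_force (N) it stops when the force on the tool has changed by that much, and returns True; else False.
- arm.goto_joints(angles): joint-space move.
- arm.command_gripper(opening, f_grip=None): finger opening in m; f_grip is the grip in N (None keeps the last); returns when the fingers have stopped.
- arm.wait(seconds).
- arm.inverse_kinematics(position, orientation): joint angles nearest the present ones, or None.
- arm.read_state(): the state.
- arm.grab_frame(name): name is "side" or "top" or "wrist"; returns a dict with "pixels" (384x512x3 uint8, red, green, blue), "z_map" (384x512 float32, m along the optical axis (not along the pixel's ray), 0 where there is no reading), "mtx" (3x3 intrinsics, pixels), "R" (3x3) and "t" (3): a world point X has camera coordinates R X + t. Camera axes: x right, y down, z forward; pixel columns grow to the right and rows downward; lengths in m; the calibration is good to about 2 mm. A picture is of the moment at which its call begins.
A pose or a line that the arm cannot do raises arm.PlanningError and nothing moves.
- arm.finish_job(): hands the job in; it is judged then, once.
The state is a dict: "time_s": time; "joint_positions": joint angles; "qvel": joint speeds; "tau": joint torques, N m; "tool_pos": TCP position; "ee_rot": TCP orientation; "force": force on the tool from outside, world axes, zero at the start; "wrist_torque": the same for the moment, N m; "opening": finger opening in m; "gripper_force": force on a finger pad.
Only numpy, scipy, OpenCV 4.12 (cv2) and the standard library are available. Lean on these libraries where they do the work, as an engineer would, in place of code of your own. Each camera call takes 0.05 s, during which the arm holds its last target. There are 200 camera calls.

### The job

First run the rod through the napkin rings standing on the worktop until every one is on it, and lay the rod with its rings in the two forks inside the caddy. Then lower the gate so that both its knuckles drop fully over the caddy's two pins, and swing it shut. Leave the other kitchen things where they are.

Things in the scene. Friction and masses are not known exactly. Their poses are not given: they have to be found in the camera images.
- caddy: Fixed open-topped wooden table caddy, 140 (x) x 264 (y) x 80 mm high, walls and floor 8 mm. Origin: centre of its underside, z up, front towards its -x. Inside, two V-notched forks at x 0, y -58 and +58 (8 mm thick, arms 19 mm to each side). Front: narrow post at its right (-y) end, opening from y -118 to +28, then a fixed panel with its outer face at x -81.
- cradle (a point): Centre line of a rod resting in the caddy's two V forks, mid-way between them, 58 mm above the worktop. The rod lies along the caddy's y; handle at either end.
- pin_low (a point): Lower of the caddy's two upright steel pins at its right front corner, one straight above the other: point on the axis at the shoulder, 18 mm above the worktop, where a knuckle comes to rest. Pins: 8 mm thick, round-topped, 12 mm tall. In the caddy's frame at x -88, y -124 mm. The brackets below them are 5 mm thick, 10 mm wide, and end 5 mm in front of the axis.
- pin_up (a point): The same point of the upper pin, 46 mm above pin_low (64 mm above the worktop).
- shut_mark (a point): Where gate_tip is when the hung gate is fully shut against the fixed front panel: 162 mm to the left (+y) of the pin axis, 47.5 mm up. Above it a small steel keeper tab (caddy x -99 to -65, y 28 to 40, underside 87 mm up) overhangs the shut gate, so the gate can only be lowered on while swung open, then swung shut under the tab.
- gate_grip (a point): Centre of the loose wooden gate, 150 long (x) x 12 thick (y) x 71 mm high (z), 180 g. It starts upright, underside 12 mm above the worktop (as when hung), in a slotted metal stand 42 mm high. Two steel knuckles at its +x end, bore axis 87 mm along +x from here. Hung, it swings freely, its free end sagging up to 10 mm, and points +x at the caddy's front when open square.
- gate_tip (a point): Middle of the gate's free end, 75 mm along the gate's -x from gate_grip.
- knuckle_low (a point): Centre of the lower end of the lower knuckle's bore, 6 mm above the gate's underside. Knuckles are 16.5 mm square outside, 12 mm high, with a 10.5 mm square through bore that drops over a pin.
- knuckle_up (a point): The same point of the upper knuckle, 46 mm above knuckle_low.
- rod: Loose wooden rod, 192 mm long along its x, 70 g. Origin on its axis, mid-way between the places (x -58, +58) that lie in the forks. 10 mm thick from x -68 to the free tip at +74; stop disc 40 mm across at x -50 to -45; handle 16 mm thick, x -118 to -68. Rings go between the disc and x +53. It starts level, 40 mm above the worktop, on a low rest with two such V forks.
- rod_mid (a point): The rod's origin.
- rod_grip (a point): Middle of the rod's handle, 93 mm along -x from the rod's origin, on the axis.
- ring0_c (a point): Centre of a loose square light-wood napkin ring standing on one side on the worktop: 44 x 44 mm outside, 32 mm long along its bore (its x, horizontal), bore 30 x 30 mm right through, 40 g; centre 22 mm above the worktop. Two or three rings are present.
- ring1_c (a point): Centre of a loose square light-wood napkin ring standing on one side on the worktop: 44 x 44 mm outside, 32 mm long along its bore (its x, horizontal), bore 30 x 30 mm right through, 40 g; centre 22 mm above the worktop. Two or three rings are present.
- ring2_c (a point): Centre of a loose square light-wood napkin ring standing on one side on the worktop: 44 x 44 mm outside, 32 mm long along its bore (its x, horizontal), bore 30 x 30 mm right through, 40 g; centre 22 mm above the worktop. Two or three rings are present.
- spice: Bystander, small spice jar 44 mm wide, 90 high; origin at the centre of its underside. Leave it where it is.
- shaker: Bystander, glass salt shaker 36 mm wide, 50 high; origin at the centre of its underside. Leave it where it is.
- pot: Bystander, small terracotta cup 60 mm wide, 60 high; origin at the centre of its underside. Leave it where it is.
- jam: Bystander, jam jar 64 mm wide, 90 high; origin at the centre of its underside. Leave it where it is.
- eggcup: Bystander, blue egg cup 44 mm wide, 45 high; origin at the centre of its underside. Leave it where it is.
Not all that is in view belongs to the job. Of the things that look like the part that bears gate_grip, the smaller one is meant.

How it is judged:
On the way, in this order (a step that is already met when the one before it is completed fails the run):
1. every ring is on the rod, between its disc and its tip, and the rod lies level in the caddy's forks (x of ring0_c in the frame of rod between -0.05 and 0.055 m and y of ring0_c in the frame of rod between -0.016 and 0.016 m and z of ring0_c in the frame of rod between -0.016 and 0.016 m and x of ring1_c in the frame of rod between -0.05 and 0.055 m and y of ring1_c in the frame of rod between -0.016 and 0.016 m and z of ring1_c in the frame of rod between -0.016 and 0.016 m and x of ring2_c in the frame of rod between -0.05 and 0.055 m and y of ring2_c in the frame of rod between -0.016 and 0.016 m and z of ring2_c in the frame of rod between -0.016 and 0.016 m and x of rod_mid in the frame of caddy between -0.012 and 0.012 m and y of rod_mid in the frame of caddy between -0.02 and 0.02 m and z of rod_mid in the frame of caddy between 0.05 and 0.064 m and angle between the x axis of rod and the y axis of caddy, either way round below 0.1 rad), for 0.3 s.
2. both knuckles of the gate are fully down over their pins (distance between knuckle_low and pin_low below 0.007 m and distance between knuckle_up and pin_up below 0.007 m), for 0.2 s.
At the end, for the whole second after the job is handed in: All rings present on the rod, between disc and far fork; rod in the forks (within 12 mm across, 20 along, 7 in height, 0.1 rad); each knuckle point within 7 mm of its pin shoulder; gate's free end within 20 mm of the shut mark; rod and gate at rest (all of step 1 and all of step 2 and distance between gate_tip and shut_mark below 0.02 m and linear speed of each of gate, rod below 0.03 m/s); the robot touches nothing.
It fails at once if a bystander is moved by more than 40 mm (distance of any of spice, shaker, pot, jam, eggcup from where it was at the start of the episode above 0.04 m).
Of ring0, ring1, ring2 only 2 to 3 are there at a start; the rules pass over those that are not, and their reading is None.
At some moment in a run one of ring0, ring1, ring2 may be knocked a few centimetres aside while the robot is not near it.
It also fails if it takes over 192 s, if anything falls off the work surface, if the arm or the gripper's body presses on something with over 40 N, if the wrist force passes 120 N, or if a joint passes its speed limit or range.

## Working session

There is one attempt and no reset: what is moved stays moved. The work goes in short steps, each a Python script; the robot and the scene stay as the last script left them, time stands still between calls to the robot, and variables do not carry over. Pictures are saved under pics/ and viewed, at most 14 in all, crops included, and the job is handed in when it is done.

```bash
ls; mkdir -p pics; python3 - <<'E'
from bench import arm
import cv2,numpy as np
for n in("top","side"):
    f=arm.grab_frame(n); cv2.imwrite(f"pics/{n}0.png",cv2.resize(f["pixels"][:,:,::-1],(800,600),interpolation=cv2.INTER_CUBIC)); np.savez(f"{n}0.npz",**f)
    print(n,f["mtx"].tolist(),f["R"].round(3).tolist(),f["t"])
print(arm.read_state())
E
```

```text
pics
top [[416.14750085662115, 0.0, 258.91209113447565], [0.0, 416.14750085662115, 189.1994932190142], [0.0, 0.0, 1.0]] [[-0.013, -1.0, -0.004], [-0.994, 0.013, -0.108], [0.108, 0.002, -0.994]] [0.06074159 0.46085381 1.28373188]
side [[402.568920573538, 0.0, 247.4034718288015], [0.0, 402.568920573538, 190.20375684054795], [0.0, 0.0, 1.0]] [[-0.915, -0.404, -0.016], [-0.277, 0.655, -0.703], [0.294, -0.638, -0.711]] [0.44636585 0.16621029 1.10470128]
{'time_s': 0.1, 'joint_positions': array([-1.35754051e+00,  2.07307744e-01,  1.54278865e+00, -4.15708610e-05,
        1.39352207e+00, -1.50527380e-01]), 'qvel': array([-0.00014153, -0.00180592, -0.0051594 ,  0.0006641 , -0.0008612 ,
       -0.00153557]), 'tau': array([-8.77053917e-04, -3.71861708e+01, -2.82290393e+01,  6.97891368e-02,
        3.11375340e-02, -5.91319463e-05]), 'tool_pos': array([ 0.20439765, -0.53666498,  0.20443294]), 'ee_rot': array([ 9.83502110e-01,  1.80893820e-01, -5.22095964e-05, -1.01176327e-03]), 'force': array([ 0.08632137, -0.41195745, -0.92792288]), 'wrist_torque': array([0.02600464, 0.01779365, 0.01074413]), 'gripper_force': 0.0, 'opening': 0.09389056772116017}
```

View pics/top0.png

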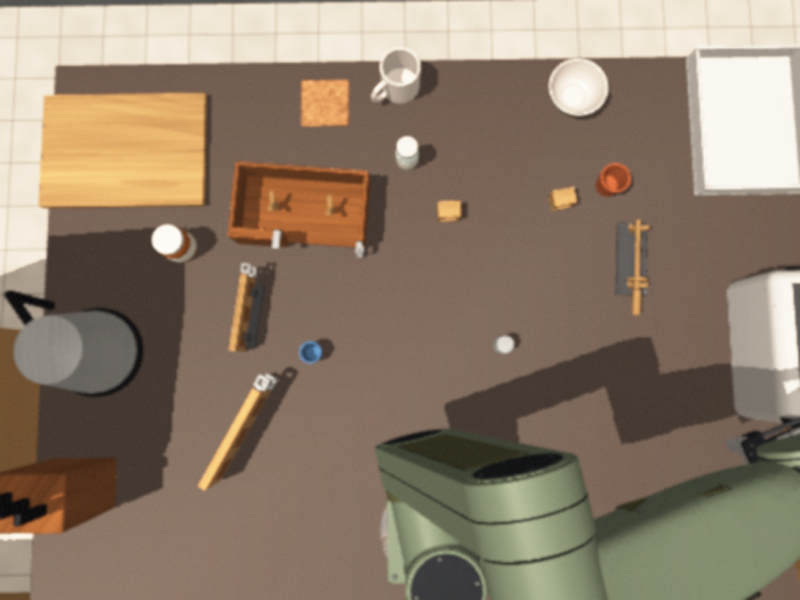

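View pics/side0.png

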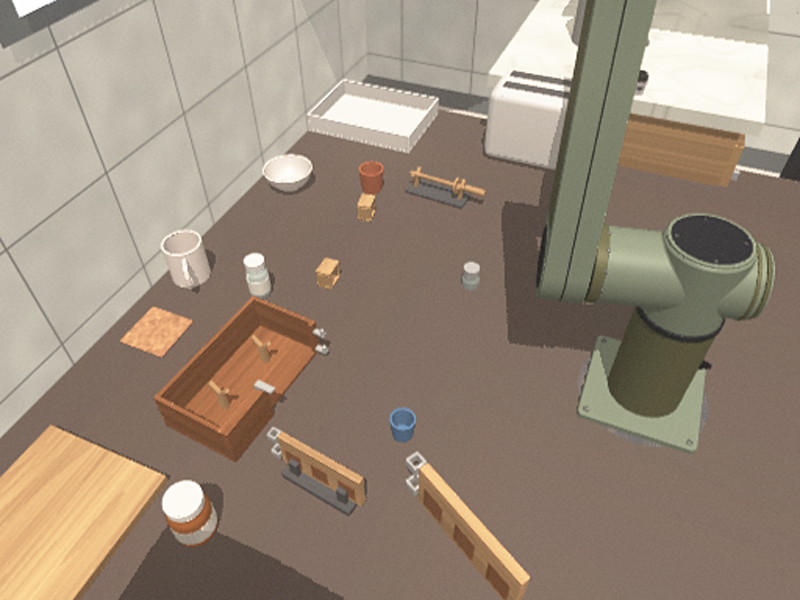

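Top picture (800x600): caddy at (300,205) with its pins at (360,248), two rings at (450,210) and (564,197), rod at (637,265) with its handle towards the robot. There are two gate-like things: the small one in a stand at (243,305) and the long one at (237,430). The smaller, standing one is meant. The side view shows the same rings, at (327,272) and (367,207).

```bash
cat > h.py <<'E'
import numpy as np,cv2
from scipy.spatial.transform import Rotation as Ro
def cloud(f):
    z=f["z_map"];v,u=np.mgrid[:z.shape[0],:z.shape[1]]
    K=f["mtx"];c=np.stack([(u-K[0,2])/K[0,0]*z,(v-K[1,2])/K[1,1]*z,z],-1)
    return (c-f["t"])@f["R"]          # R^T (c-t)
def ray(f,uv,z):                      # pixel -> point on plane z
    K=f["mtx"];d=np.array([(uv[0]-K[0,2])/K[0,0],(uv[1]-K[1,2])/K[1,1],1])@f["R"]
    o=-f["t"]@f["R"];return o+d*(z-o[2])/d[2]
def proj(f,X):
    c=f["R"]@np.asarray(X)+f["t"];p=f["mtx"]@c;return p[:2]/p[2]
def down(yaw):                        # tool down; tool y (closing) at angle yaw-90deg, tool x at yaw
    return (Ro.from_euler('z',yaw)*Ro.from_euler('x',np.pi)).as_quat()
E
python3 - <<'E'
from h import *
t=np.load("top0.npz");P=cloud(t);S=512/800
def roi(x0,y0,x1,y1,zlo,zhi,name):
    a=[int(q*S) for q in(x0,y0,x1,y1)];Q=P[a[1]:a[3],a[0]:a[2]].reshape(-1,3);Q=Q[(Q[:,2]>zlo)&(Q[:,2]<zhi)]
    r=cv2.minAreaRect((Q[:,:2]*1000).astype(np.float32));b=cv2.boxPoints(r)
    print(name,len(Q),"z",np.percentile(Q[:,2],[5,50,95]).round(3),"c",np.round(r[0],1),"sz",np.round(r[1],1),"ang",round(r[2],1),b.round().tolist())
print("table",np.median(P[200:215,190:300,2]))
roi(225,155,375,255,.07,.1,"caddy rim")
roi(430,190,470,230,.035,.055,"ringA");roi(540,178,592,215,.035,.055,"ringB")
roi(610,210,660,325,.03,.07,"rod");roi(625,290,650,325,.03,.07,"handle");roi(620,215,655,270,.03,.06,"rodshaft")
roi(222,255,262,358,.07,.1,"gate top");roi(350,235,372,262,.05,.1,"pin up")
roi(190,370,280,495,.05,.14,"big")
for n,b in dict(spice=(390,130,425,170),shaker=(490,330,520,360),pot=(592,160,635,200),egg=(295,335,325,368),jam=(150,220,198,265)).items(): roi(*b,.03,.12,n)
s=np.load("side0.npz");I=t["pixels"][:,:,::-1]
A=cv2.resize(I[110:150,280:390],(800,290),interpolation=cv2.INTER_CUBIC)
B=cv2.resize(s["pixels"][110:190,190:260,::-1],(525,600),interpolation=cv2.INTER_CUBIC)
C=cv2.resize(I[140:320,120:220],(333,600),interpolation=cv2.INTER_CUBIC)
cv2.imwrite("pics/ringcrop.png",np.vstack([A[:, :],np.pad(cv2.resize(B,(262,300)),((0,0),(0,538),(0,0)))]))
cv2.imwrite("pics/gatecrop.png",C)
E
```

```text
table -0.00036090646489097167
caddy rim 785 z [0.073 0.079 0.087] c [633.1 264.1] sz [264.5 169.1] ang 85.1 [[537.0, 140.0], [706.0, 125.0], [729.0, 389.0], [560.0, 403.0]]
ringA 142 z [0.04  0.044 0.048] c [634.2 -34.2] sz [41.2 31.6] ang 89.2 [[618.0, -55.0], [650.0, -55.0], [650.0, -14.0], [619.0, -13.0]]
ringB 150 z [0.039 0.044 0.049] c [ 656.4 -267.7] sz [32.8 45.1] ang 9.4 [[637.0, -248.0], [644.0, -293.0], [676.0, -287.0], [669.0, -243.0]]
rod 322 z [0.038 0.044 0.053] c [ 511.9 -407.9] sz [ 41.5 190.8] ang 88.1 [[416.0, -425.0], [607.0, -432.0], [608.0, -390.0], [417.0, -384.0]]
handle 98 z [0.039 0.045 0.051] c [ 441.5 -402.4] sz [18.2 50. ] ang 86.3 [[416.0, -410.0], [466.0, -413.0], [467.0, -395.0], [417.0, -392.0]]
rodshaft 130 z [0.038 0.043 0.049] c [ 559.1 -417. ] sz [94.6 36.8] ang 7.1 [[510.0, -405.0], [514.0, -441.0], [608.0, -429.0], [604.0, -393.0]]
gate top 270 z [0.072 0.081 0.085] c [438.8 374.9] sz [ 17.8 169.8] ang 82.8 [[353.0, 377.0], [522.0, 355.0], [524.0, 373.0], [356.0, 394.0]]
pin up 56 z [0.057 0.07  0.082] c [562.  144.7] sz [13.8 37.6] ang 84.6 [[5
[... 180 characters left out ...]
, [107.0, 446.0]]
spice 218 z [0.039 0.086 0.092] c [747.4  49.5] sz [42.2 41.3] ang 2.3 [[725.0, 69.0], [727.0, 28.0], [769.0, 30.0], [768.0, 71.0]]
shaker 95 z [0.044 0.05  0.053] c [ 361.7 -137.4] sz [30.9 30.4] ang 1.0 [[346.0, -122.0], [346.0, -153.0], [377.0, -152.0], [377.0, -122.0]]
pot 198 z [0.033 0.053 0.063] c [ 689.4 -366.2] sz [57.  56.9] ang 0.9 [[660.0, -338.0], [661.0, -395.0], [718.0, -394.0], [717.0, -337.0]]
egg 66 z [0.033 0.043 0.047] c [350.5 244.1] sz [39.9 40.9] ang 43.2 [[322.0, 245.0], [350.0, 216.0], [379.0, 243.0], [351.0, 273.0]]
jam 447 z [0.04  0.087 0.092] c [570.2 512.4] sz [60.7 60.1] ang 30.0 [[529.0, 523.0], [559.0, 471.0], [611.0, 501.0], [581.0, 554.0]]
```

View pics/gatecrop.png

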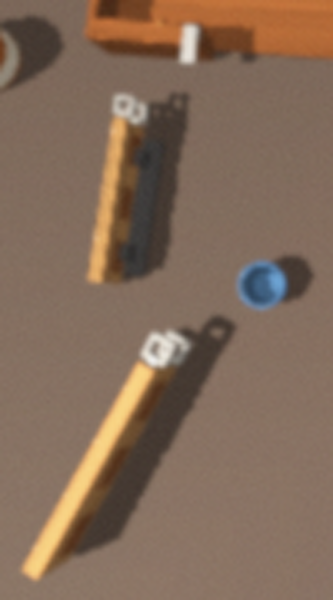

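View pics/ringcrop.png

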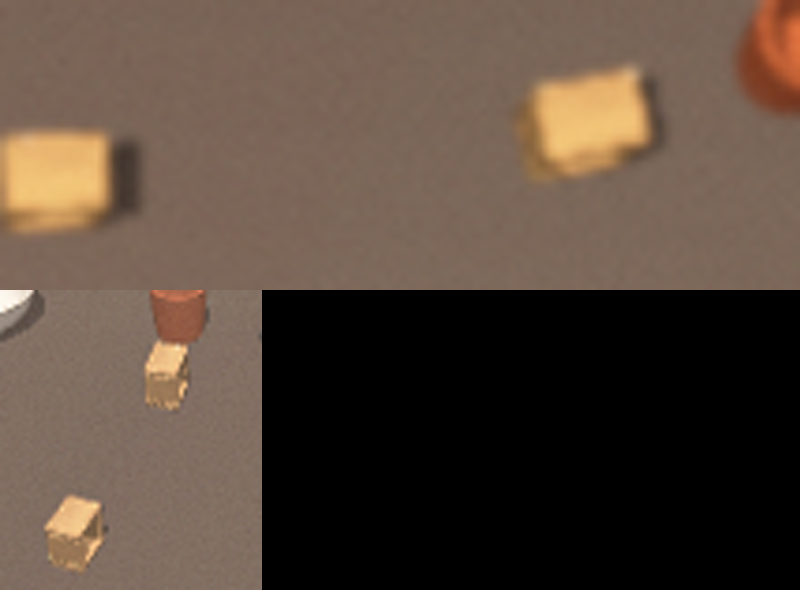

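The crop confirms the target: the smaller gate stands in the dark stand (about 170 mm long with its knuckles), while the other is about 231 mm and lies free. Both ring bores run roughly along world x. Ring A is at about -1° and ring B at about +9°.

```bash
python3 - <<'E'
from h import *
P=cloud(np.load("top0.npz")).reshape(-1,3)
def box(x0,x1,y0,y1,z0,z1): return P[(P[:,0]>x0)&(P[:,0]<x1)&(P[:,1]>y0)&(P[:,1]<y1)&(P[:,2]>z0)&(P[:,2]<z1)]
for nm,(a,b) in dict(handle=(.416,.466),shaft1=(.495,.51),shaft=(.5,.585)).items():
    Q=box(a,b,-.44,-.38,.033,.06);Q=Q[np.abs(Q[:,1]-np.median(Q[:,1]))<.011]
    print(nm,len(Q),Q.mean(0).round(4),np.polyfit(Q[:,0],Q[:,1],1).round(4))
# caddy rim edges
R=box(.53,.75,.1,.42,.068,.09)
def edge(ax,lo,hi,step,fn):
    pts=[]
    for c in np.arange(lo,hi,step):
        q=R[np.abs(R[:,ax]-c)<step/2]
        if len(q): pts.append((c,fn(q[:,1-ax])))
    pts=np.array(pts);k=np.polyfit(*pts.T,1);r=pts[:,1]-np.polyval(k,pts[:,0]);m=abs(r)<.004
    k=np.polyfit(*pts[m].T,1);print(k.round(4),"rms",r[m].std().round(4),"deg",np.degrees(np.arctan(k[0])).round(2));return k
print("back x(y)");edge(1,.15,.38,.004,np.max)
print("left y(x)");edge(0,.59,.70,.004,np.max)
print("right y(x)");edge(0,.59,.70,.004,np.min)
from bench import arm
s=arm.read_state();print(s["tool_pos"])
for p,y in [((.441,-.402,.028),-.06),((.56,-.28,.02),.16),((.53,-.03,.02),0),((.64,.36,.05),-1.65),((.64,.17,.05),1.5)]:
    for d in(0,np.pi):print(p,y,d,arm.inverse_kinematics(p,down(y+d)))
E
```

```text
handle 94 [ 0.4404 -0.4008  0.045 ] [-0.0516 -0.3781]
shaft1 12 [ 0.5025 -0.4058  0.0446] [ 0.011  -0.4114]
shaft 85 [ 0.5436 -0.4088  0.0434] [-0.0768 -0.367 ]
back x(y)
[0.0908 0.691 ] rms 0.0014 deg 5.19
left y(x)
[-0.0774  0.4439] rms 0.0012 deg -4.43
right y(x)
[-0.0809  0.1834] rms 0.0008 deg -4.62
[ 0.20439765 -0.53666498  0.20443294]
(0.441, -0.402, 0.028) -0.06 0 [-8.84129232e-01  4.49330597e-01  1.62299036e+00 -4.44089210e-16
  1.06927170e+00  7.46667095e-01]
(0.441, -0.402, 0.028) -0.06 3.141592653589793 [-0.88412923  0.4493306   1.62299036  0.          1.0692717  -2.39492556]
(0.56, -0.28, 0.02) 0.16 0 [-6.01764213e-01  5.12325743e-01  1.54669106e+00 -4.44089210e-16
  1.08257585e+00  8.09032113e-01]
(0.56, -0.28, 0.02) 0.16 3.141592653589793 [-0.60176421  0.51232574  1.54669106  0.          1.08257585 -2.33256054]
(0.53, -0.03, 0.02) 0 0 [-2.19647230e-01  3.45535990e-01  1.79566259e+00 -4.44089210e-16
  1.00039408e+00  1.35114910e+00]
(0.53, -0.03, 0.02) 0 3.141592653589793 [-0.21964723  0.34553599  1.79566259  0.          1.00039408 -1.79044356]
(0.64, 0.36, 0.05) -1.65 0 [ 0.39472783  0.67508125  1.2147776   0.          1.2517338  -2.66766115]
(0.64, 0.36, 0.05) -1.65 3.141592653589793 [ 3.94727828e-01  6.75081247e-01  1.21477760e+00 -4.44089210e-16
  1.25173380e+00  4.73931502e-01]
(0.64, 0.17, 0.05) 1.5 0 [ 1.29085698e-01  5.38242390e-01  1.43328080e+00 -4.44089210e-16
  1.17006946e+00  1.99882024e-01]
(0.64, 0.17, 0.05) 1.5 3.141592653589793 None
```

```bash
python3 - <<'E'
from bench import arm
from h import *
q=down(np.radians(-4.3))
arm.command_gripper(.05,40)
arm.reach([.441,-.4015,.13],q)
f=arm.grab_frame("wrist");cv2.imwrite("pics/w1.png",f["pixels"][:,:,::-1])
print(arm.movel([.441,-.4015,.025],q,max_speed=.08,stop_force=8),arm.read_state()["tool_pos"])
arm.command_gripper(0,55);s=arm.read_state();print(s["opening"],s["gripper_force"])
arm.movel([.441,-.4015,.15],q,max_speed=.1)
s=arm.read_state();print(s["opening"],s["force"],s["tool_pos"],s["time_s"])
for n in("top","side"):
    f=arm.grab_frame(n);np.savez(n+"1.npz",**f)
cv2.imwrite("pics/side1.png",cv2.resize(f["pixels"][70:262,200:456,::-1],(800,600),interpolation=cv2.INTER_CUBIC))
f=np.load("top1.npz");P=cloud(f).reshape(-1,3)
Q=P[(P[:,0]>.46)&(P[:,0]<.64)&(abs(P[:,1]+.41)<.03)&(P[:,2]>.10)];print(len(Q))
for a in np.arange(.46,.64,.01):
    q_=Q[abs(Q[:,0]-a)<.005]
    if len(q_): print(a.round(3),len(q_),np.median(q_,0).round(4))
print(Q[:,0].max())
E
```

```text
False [ 0.44143443 -0.40200546  0.02573331]
0.014565316989922396 54.938786029815674
0.014502196652114965 [-0.95000506 -0.42193665 -0.63666191] [ 0.44053035 -0.40094117  0.14895014] 5.5917
398
0.46 40 [ 0.4623 -0.3982  0.5271]
0.47 74 [ 0.47   -0.3925  0.5266]
0.48 50 [ 0.4806 -0.3945  0.5223]
0.49 56 [ 0.489  -0.3907  0.5226]
0.5 50 [ 0.4998 -0.3879  0.504 ]
0.51 15 [ 0.5091 -0.4045  0.1684]
0.52 9 [ 0.5206 -0.4063  0.1661]
0.53 15 [ 0.5311 -0.4073  0.1669]
0.54 12 [ 0.5398 -0.4079  0.1668]
0.55 15 [ 0.5495 -0.4079  0.1675]
0.56 13 [ 0.5599 -0.4098  0.1669]
0.57 13 [ 0.5697 -0.4114  0.1677]
0.58 12 [ 0.5786 -0.4101  0.1672]
0.59 11 [ 0.589  -0.413   0.1674]
0.6 9 [ 0.6001 -0.4124  0.169 ]
0.61 4 [ 0.6061 -0.4144  0.1681]
0.6072778370700079
```

View pics/side1.png

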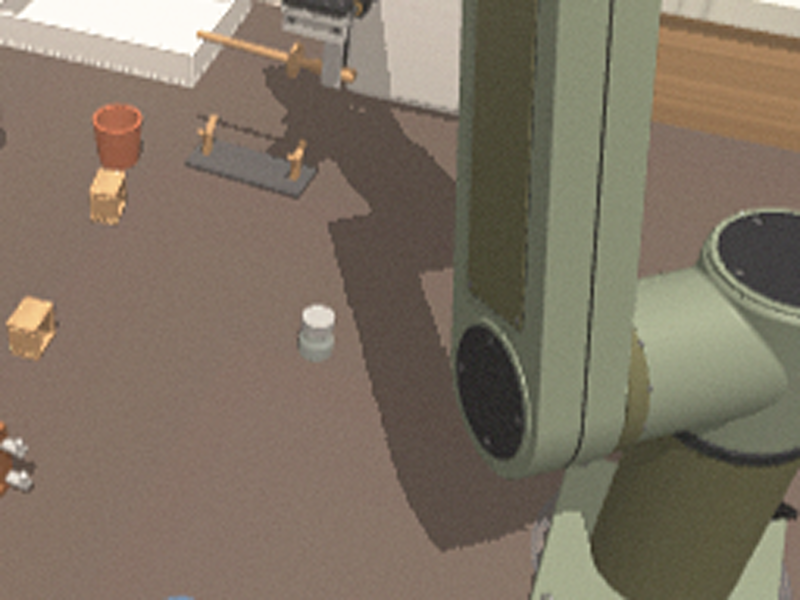

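The rod is held level about 15 mm above the TCP, with its tip 167 mm ahead. Both rings are undisturbed, and I see no third ring.

```bash
cat >> h.py <<'E'
def rings(f,x=(.45,.8),y=(-.6,.1)):
    """light-wood tops at z~.044 -> (x,y,yaw of bore)"""
    P=cloud(f);h=cv2.cvtColor(f["pixels"],cv2.COLOR_RGB2HSV)
    m=(abs(P[...,2]-.044)<.009)&(h[...,0]>8)&(h[...,0]<28)&(h[...,1]>80)
    m=cv2.morphologyEx(m.astype(np.uint8),cv2.MORPH_OPEN,np.ones((3,3)))
    n,l,st,_=cv2.connectedComponentsWithStats(m);o=[]
    for i in range(1,n):
        if st[i,4]<60: continue
        r=cv2.minAreaRect((P[l==i][:,:2]*1000).astype(np.float32));b=cv2.boxPoints(r)
        e=[b[1]-b[0],b[2]-b[1]];s=min(e,key=np.linalg.norm);a=np.arctan(s[1]/s[0])
        o.append((np.round(r[0],1),np.round(r[1],1),round(float(np.degrees(a)),1),st[i,4]))
    return o
def at(c,yaw,ahead,z):   # TCP so that rod point 'ahead' m in front of grip lies at c
    return [c[0]-ahead*np.cos(yaw),c[1]-ahead*np.sin(yaw),z]
E
python3 - <<'E'
from bench import arm
from h import *
print(rings(np.load("top0.npz")))
c=np.array([.6564,-.2677]);yaw=np.radians(9.4);q=down(yaw)
arm.movel(at(c,yaw,.235,.12),q,max_speed=.2)
f=arm.grab_frame("top");print(rings(f))
E
```

```text
[(array([ 656.4, -267.7]), array([32.8, 45.1]), 9.4, np.int32(142)), (array([634.2, -34.2]), array([41.2, 31.6]), -0.8, np.int32(142)), (array([ 549.1, -413.6]), array([ 20.3, 116.4]), 85.0, np.int32(131)), (array([ 449.5, -403. ]), array([18.2, 66.1]), 86.3, np.int32(101))]
[(array([ 656.1, -267. ]), array([33.3, 44.2]), 7.6, np.int32(145)), (array([634. , -34.2]), array([41.2, 32.6]), -1.0, np.int32(143))]
```

```bash
python3 - <<'E'
from bench import arm
from h import *
c=np.array([.6562,-.2674]);yaw=np.radians(8.5);q=down(yaw)
arm.movel(at(c,yaw,.225,.0125),q,max_speed=.1)
r=arm.movel(at(c,yaw,.069,.0125),q,max_speed=.08,stop_force=4)
s=arm.read_state();print(r,s["tool_pos"],s["force"])
f=arm.grab_frame("side");cv2.imwrite("pics/side2.png",cv2.resize(f["pixels"][90:186,190:318,::-1],(800,600),interpolation=cv2.INTER_CUBIC))
E
```

```text
False [ 0.58759169 -0.27766455  0.01248132] [-0.01931977  0.60231909 -0.18005527]
```

View pics/side2.png

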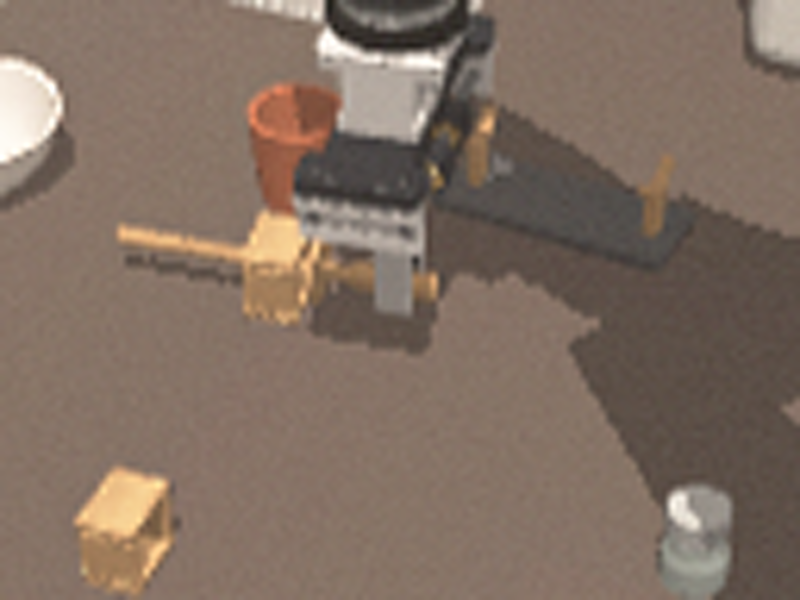

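Ring B is on the rod against the disc (about (280,270) in the crop), and ring A stands clear at (125,530). Next I lift with the tip slightly raised and go to ring A.

```bash
cat >> h.py <<'E'
def tilt(yaw,a): return (Ro.from_euler('z',yaw)*Ro.from_euler('y',-a)*Ro.from_euler('x',np.pi)).as_quat()
E
python3 - <<'E'
from bench import arm
from h import *
p=arm.read_state()["tool_pos"];y0=np.radians(8.5);a=.14
arm.movel([p[0],p[1],.09],tilt(y0,a),max_speed=.06)
c=np.array([.6341,-.0342]);yaw=np.radians(-.9)
arm.movel(at(c,yaw,.225,.09),tilt(yaw,a),max_speed=.1)
f=arm.grab_frame("top");R=rings(f);print(R,arm.read_state()["time_s"])
g=[r for r in R if 40<r[1].max()<49 and abs(r[0][1]+34)<80 and r[0][0]>590]
assert len(g)==1 and np.hypot(*(g[0][0]-[634,-34]))<8
c=g[0][0]/1000;yaw=np.radians(g[0][2]*.5-.45)
arm.movel(at(c,yaw,.225,.0125),down(yaw),max_speed=.06)
r=arm.movel(at(c,yaw,.1035,.0125),down(yaw),max_speed=.08,stop_force=5)
print(r,arm.read_state()["tool_pos"],arm.read_state()["force"])
f=arm.grab_frame("side");cv2.imwrite("pics/side3.png",cv2.resize(f["pixels"][110:206,160:288,::-1],(800,600),interpolation=cv2.INTER_CUBIC))
E
```

```text
[(array([634.2, -34.2]), array([41.2, 31.7]), -1.3, np.int32(140))] 14.475
False [ 0.53030699 -0.03217254  0.01246312] [-0.44851561  0.674707   -0.99231892]
```

View pics/side3.png

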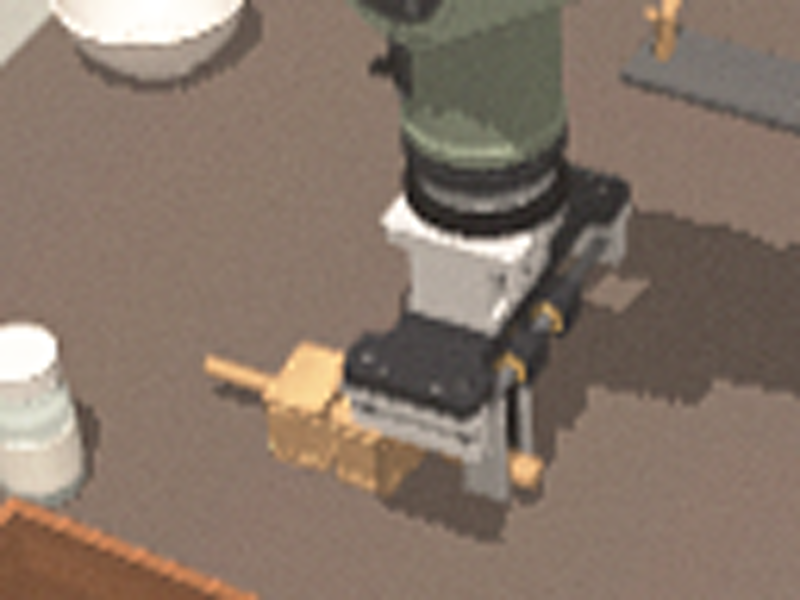

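Both rings are on the rod (crop (305,400) and (370,440)), so it goes to the caddy next.

```bash
python3 - <<'E'
from bench import arm
from h import *
P=cloud(np.load("top0.npz")).reshape(-1,3);cy=np.radians(-4.8);C=np.array([.6446,.2631])
L=(P[:,:2]-C)@np.array([[np.cos(cy),-np.sin(cy)],[np.sin(cy),np.cos(cy)]])
m=(abs(L[:,0])<.05)&(abs(L[:,1])<.1)&(P[:,2]>.045)&(P[:,2]<.085)
for s in(-1,1):
    k=m&(L[:,1]*s>0);print("fork",s,k.sum(),L[k].min(0).round(4),L[k].max(0).round(4),L[k].mean(0).round(4))
a=.14;p=arm.read_state()["tool_pos"];y0=np.radians(-1.)
arm.movel([p[0]-.0,p[1],.06],tilt(y0,a),max_speed=.04)
arm.movel([p[0],p[1],.15],tilt(y0,a),max_speed=.1)
yaw=cy+np.pi/2;d=np.array([np.cos(yaw),np.sin(yaw)]);g=C-.0935*d
print(g)
arm.movel([g[0],g[1],.16],tilt(yaw,a),max_speed=.07)
arm.movel([g[0],g[1],.11],down(yaw),max_speed=.06)
f=arm.grab_frame("top");np.savez("top4.npz",**f);cv2.imwrite("pics/top4.png",cv2.resize(f["pixels"][90:170,130:260,::-1],(800,492),interpolation=cv2.INTER_CUBIC))
print(arm.read_state()["time_s"],arm.read_state()["tool_pos"])
E
```

```text
fork -1 39 [-0.0188 -0.0618] [ 0.0203 -0.0539] [ 0.0022 -0.0579]
fork 1 40 [-0.017   0.0533] [0.0224 0.0626] [0.0034 0.0576]
[0.63677612 0.16992792]
24.475 [0.63733985 0.16975449 0.11070936]
```

View pics/top4.png

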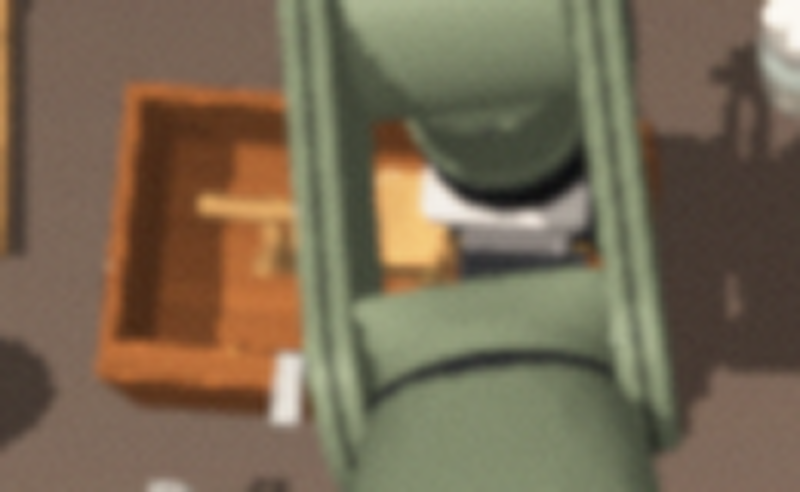

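The fork points show the caddy centre about 2 mm further along +x. I'm lowering with that correction.

```bash
python3 - <<'E'
from bench import arm
from h import *
cy=np.radians(-4.8);C=np.array([.6466,.2629]);yaw=cy+np.pi/2;d=np.array([np.cos(yaw),np.sin(yaw)]);g=C-.0935*d
arm.movel([*g,.085],down(yaw),max_speed=.05)
r=arm.movel([*g,.043],down(yaw),max_speed=.03,stop_force=4)
s=arm.read_state();print(r,s["tool_pos"],s["force"])
arm.command_gripper(.045)
arm.movel([*g,.2],down(yaw),max_speed=.12)
arm.reach([.42,.0,.3],down(0.))
arm.wait(.3)
for n in("top","side"):
    f=arm.grab_frame(n);np.savez(n+"5.npz",**f)
t=np.load("top5.npz");A=cv2.resize(t["pixels"][90:180,130:260],(800,554),interpolation=cv2.INTER_CUBIC)
B=cv2.resize(f["pixels"][180:300,95:225],(650,600),interpolation=cv2.INTER_CUBIC)
cv2.imwrite("pics/c5.png",cv2.resize(np.hstack([A[:,:,::-1],cv2.resize(B,(600,554))[:,:,::-1]]),(800,317)))
P=cloud(t).reshape(-1,3);L=(P[:,:2]-C)@np.array([[np.cos(cy),-np.sin(cy)],[np.sin(cy),np.cos(cy)]])
for y in np.arange(-.12,.09,.01):
    k=(abs(L[:,0])<.03)&(abs(L[:,1]-y)<.005)&(P[:,2]>.045)
    if k.any(): print(y.round(3),k.sum(),np.median(L[k,0]).round(4),np.median(P[k,2]).round(4))
print(arm.read_state()["time_s"])
E
```

```text
False [0.63972997 0.16974701 0.04382151] [ 0.17548098 -0.42383022  0.56086957]
-0.12 8 -0.0015 0.0772
-0.11 16 -0.0039 0.0628
-0.1 16 -0.0014 0.0631
-0.09 14 -0.0022 0.0631
-0.08 17 -0.003 0.0638
-0.07 15 -0.0039 0.0636
-0.06 34 -0.0003 0.0622
-0.05 39 -0.0009 0.0641
-0.04 44 -0.0054 0.0693
-0.03 50 -0.0011 0.0689
-0.02 50 -0.0036 0.0681
-0.01 50 -0.0068 0.0673
-0.0 54 -0.0072 0.0656
0.01 53 -0.007 0.0675
0.02 31 -0.006 0.0644
0.03 11 -0.0007 0.0615
0.04 9 -0.0013 0.062
0.05 17 -0.0013 0.0613
0.06 33 0.0011 0.0616
0.07 10 -0.0005 0.0636
0.08 3 0.0001 0.0594
30.325
```

View pics/c5.png

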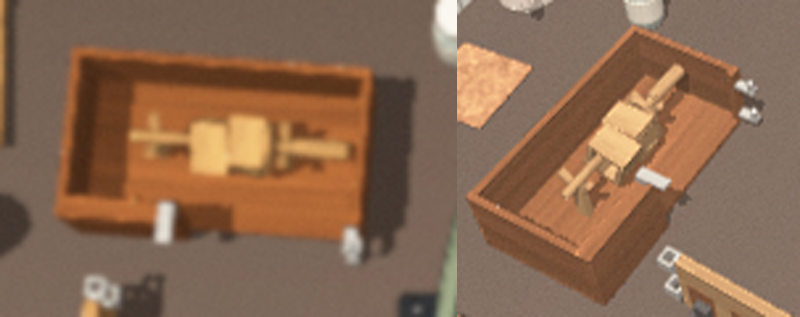

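The rod lies in both forks with the two rings between them. Next I measure the gate top and take a wrist view from above it.

```bash
python3 - <<'E'
from bench import arm
from h import *
t=np.load("top5.npz");P=cloud(t);h=cv2.cvtColor(t["pixels"],cv2.COLOR_RGB2HSV)
m=(P[...,2]>.070)&(P[...,2]<.095)&(P[...,0]>.33)&(P[...,0]<.54)&(P[...,1]>.33)&(P[...,1]<.42)
w=m&(h[...,1]>80);k=m&(h[...,1]<60)
for n,q in(("wood",w),("metal",k)):
    Q=P[q];r=cv2.minAreaRect((Q[:,:2]*1000).astype(np.float32));print(n,len(Q),r,Q.mean(0).round(4))
Q=P[w];print(np.polyfit(Q[:,0],Q[:,1],1))
a=np.arctan(np.polyfit(Q[:,0],Q[:,1],1)[0]);c=Q[:,:2].mean(0)
arm.command_gripper(.05)
arm.reach([*c,.19],down(a))
f=arm.grab_frame("wrist");np.savez("w6.npz",**f);print(f["R"].round(3),f["t"],f["mtx"][0,0],arm.read_state()["tool_pos"],np.degrees(a),c)
cv2.imwrite("pics/w6.png",cv2.resize(f["pixels"][:,:,::-1],(800,600)))
E
```

```text
wood 245 ((429.1571044921875, 377.35235595703125), (14.234835624694824, 150.38681030273438), 81.61898803710938) [0.4277 0.3767 0.0809]
metal 25 ((514.0621948242188, 365.20367431640625), (15.813364028930664, 16.61602020263672), 0.9446913003921509) [0.5145 0.3648 0.0761]
[-0.1383494   0.43584448]
[[-0.137 -0.991 -0.001]
 [-0.959  0.132  0.252]
 [-0.25   0.035 -0.968]] [0.43081336 0.33769119 0.47071382] 315.1093460843038 [0.42860386 0.37584342 0.19067013] -7.876834878468565 [0.42767472 0.37667594]
```

View pics/w6.png

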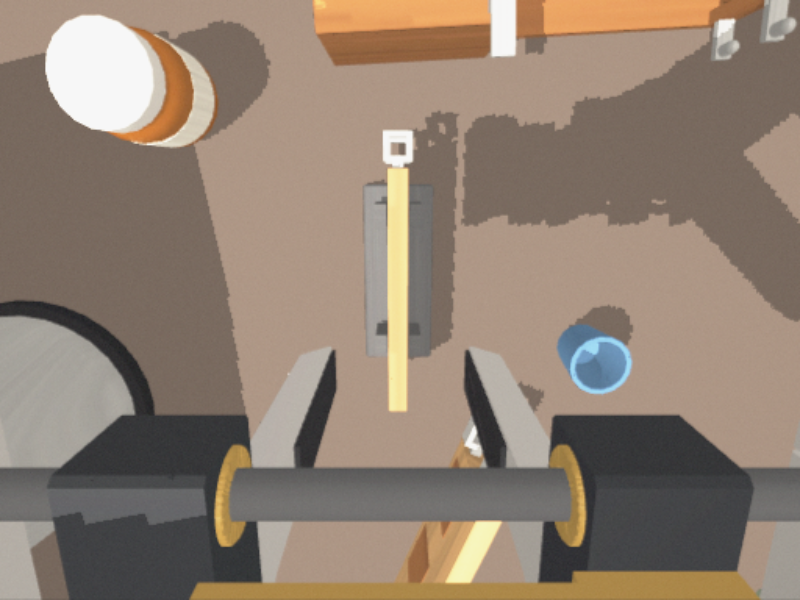

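The wrist view shows the gate end-on along the tool axis: bore at (398,148), wood from (398,168) to (398,410), pins at top right (728,45) and (780,22). I'm gripping the gate at its centre.

```bash
python3 - <<'E'
from bench import arm
from h import *
f=np.load("w6.npz");S=512/800
e1=ray(f,(398*S,168*S),.083);e2=ray(f,(397.5*S,410*S),.083);b=ray(f,(397.5*S,148*S),.076)
c=(e1+e2)/2;a=np.arctan2(*(e1-e2)[1::-1]);print(e1,e2,b,c,np.degrees(a),np.linalg.norm((b-c)[:2]))
y=np.radians(-7.9)
arm.movel([c[0],c[1],.10],down(y),max_speed=.1)
r=arm.movel([c[0],c[1],.05],down(y),max_speed=.06,stop_force=6)
arm.command_gripper(0,50);s=arm.read_state();print(r,s["opening"],s["tool_pos"],s["force"])
arm.movel([c[0],c[1],.15],down(y),max_speed=.08)
s=arm.read_state();print(s["opening"],s["tool_pos"],s["force"],s["time_s"])
f=arm.grab_frame("wrist");np.savez("w7.npz",**f)
cv2.imwrite("pics/w7.png",cv2.resize(f["pixels"][:,:,::-1],(800,600)))
E
```

```text
[0.50424116 0.36610307 0.083     ] [0.35644809 0.38694815 0.083     ] [0.51528629 0.36488457 0.076     ] [0.43034462 0.37652561 0.083     ] -8.028174107141398 0.08573564835038511
False 0.011653379887690878 [0.43035062 0.3765377  0.05002713] [ 0.36543202 -0.00090935  0.3180118 ]
0.011905899848942206 [0.4298712 0.3762078 0.149192 ] [-0.24807329 -0.57440965 -1.80404424] 36.2667
```

View pics/w7.png

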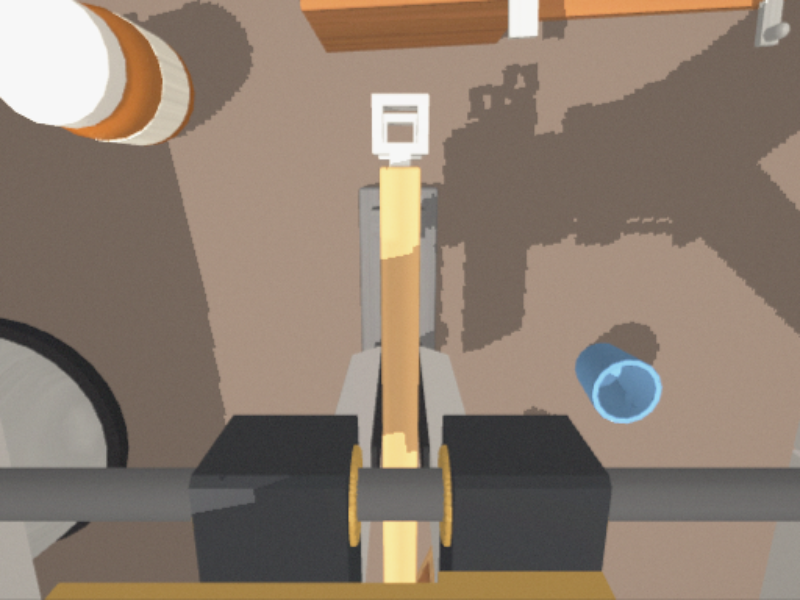

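The gate is out of the stand and held square. I'll hover in front of the pins and look through the wrist camera.

```bash
python3 - <<'E'
from bench import arm
from h import *
cy=np.radians(-4.8);x=np.array([np.cos(cy),np.sin(cy)]);pin=np.array([.5485,.1467])
g=pin-x*(.0865+.035)
arm.movel([g[0],g[1],.149],down(cy),max_speed=.12)
arm.movel([g[0],g[1],.07],down(cy),max_speed=.08)
f=arm.grab_frame("wrist");np.savez("w8.npz",**f);print(arm.read_state()["tool_pos"],proj(f,[*pin,.076]),proj(f,[*pin,.03]))
cv2.imwrite("pics/w8.png",cv2.resize(f["pixels"][0:165,150:370,::-1],(800,600),interpolation=cv2.INTER_CUBIC))
E
```

```text
[0.42812956 0.15698076 0.07066483] [255.57203211  11.79224973] [255.67640755  33.98593697]
```

View pics/w8.png

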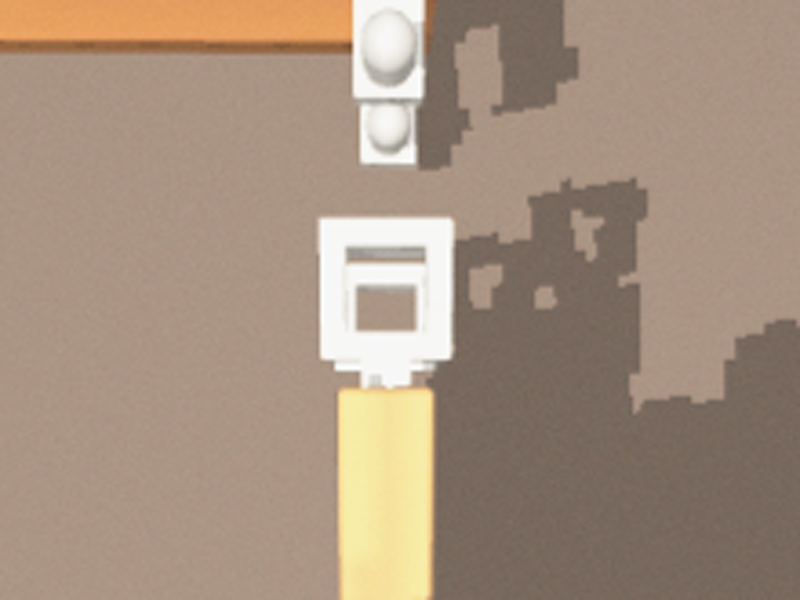

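```bash
python3 - <<'E'
from h import *
f=np.load("w8.npz");k=220/800
P=lambda u,v,z:ray(f,(150+(u+.5)*k-.5,(v+.5)*k-.5),z)
cy=np.radians(-4.8);M=np.array([[np.cos(cy),np.sin(cy)],[-np.sin(cy),np.cos(cy)]])
tcp=np.array([.42813,.15698])
zk=.076+.0207
for n,p in dict(pinU=P(390,37.5,.072),pinL=P(389,125,.026),brU=P(388.5,99,.059),brL=P(388,163,.013),kc=P(386.5,286,zk),kL=P(320,286,zk),kR=P(453,286,zk),kT=P(386.5,218,zk),boreT=P(386.5,246,zk),lowL=P(356,300,.030+.0207-.012),wood=P(386.5,390,.083+.0207)).items():
    print(n,p[:2].round(4),"tool xy mm",(M@(p[:2]-tcp)*1000).round(1))
E
```

```text
pinU [0.5504 0.1459] tool xy mm [122.8  -0.8]
pinL [0.5493 0.146 ] tool xy mm [121.7  -0.8]
brU [0.5457 0.1465] tool xy mm [118.   -0.6]
brL [0.5456 0.1465] tool xy mm [117.9  -0.6]
kc [0.5154 0.1493] tool xy mm [87.6 -0.4]
kL [0.5161 0.1576] tool xy mm [87.6  8. ]
kR [0.5147 0.1409] tool xy mm [87.6 -8.8]
kT [0.5234 0.1486] tool xy mm [95.6 -0.4]
boreT [0.5201 0.1489] tool xy mm [92.3 -0.4]
lowL [0.5192 0.1543] tool xy mm [91.  5.]
wood [0.5026 0.1503] tool xy mm [74.8 -0.4]
```

The pin axis is 35.3 mm ahead of the bore and 0.3 mm to the right. I'll advance, look again, then lower.

```bash
python3 - <<'E'
from bench import arm
from h import *
cy=np.radians(-4.8);x=np.array([np.cos(cy),np.sin(cy)]);y=np.array([-x[1],x[0]])
s=arm.read_state();p=s["tool_pos"][:2]
g=p+x*.0353-y*.0003
r=arm.movel([*g,.0695],down(cy),max_speed=.04,stop_force=5)
s=arm.read_state();print(r,s["tool_pos"],s["force"],((s["tool_pos"][:2]-p)@np.c_[x,y]*1000))
f=arm.grab_frame("wrist");np.savez("w9.npz",**f)
cv2.imwrite("pics/w9.png",cv2.resize(f["pixels"][35:125,200:320,::-1],(800,600),interpolation=cv2.INTER_CUBIC))
E
```

```text
False [0.46290284 0.15373681 0.06932715] [-0.01496983  0.65724199 -1.43507314] [34.92277795 -0.32281423]
```

View pics/w9.png

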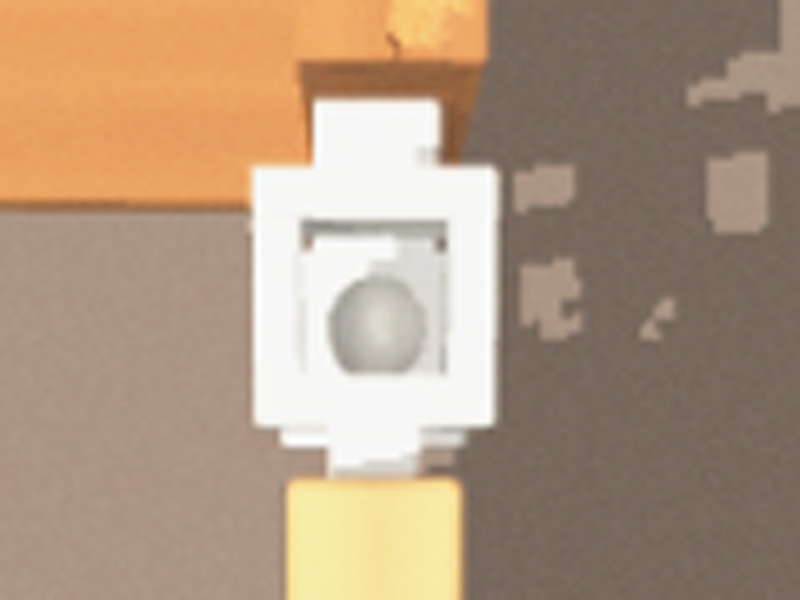

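```bash
python3 - <<'E'
from h import *
f=np.load("w9.npz");k=120/800
P=lambda u,v,z:ray(f,(200+(u+.5)*k-.5,35+(v+.5)*k-.5),z)
cy=np.radians(-4.8);M=np.array([[np.cos(cy),np.sin(cy)],[-np.sin(cy),np.cos(cy)]])
tcp=np.array([.46290,.15374]);zk=.0953
for n,p in dict(pinU=P(378,324,.072),br=P(377,324,.064),kT=P(374.5,165,zk),boreT=P(374.5,220,zk),boreB=P(374.5,375,zk),kB=P(374.5,428,zk-.012)).items():
    print(n,"tool xy mm",(M@(p[:2]-tcp)*1000).round(1))
E
```

```text
pinU tool xy mm [87.5 -0.6]
br tool xy mm [88.2 -0.5]
kT tool xy mm [95.8 -0.3]
boreT tool xy mm [92.3 -0.3]
boreB tool xy mm [82.2 -0.3]
kB tool xy mm [79.1 -0.3]
```

The bore sits over the pin to within 0.3 mm, so I lower with a force guard.

```bash
python3 - <<'E'
from bench import arm
from h import *
cy=np.radians(-4.8);x=np.array([np.cos(cy),np.sin(cy)]);y=np.array([-x[1],x[0]])
p=np.array([.46290,.15374])+x*.0002-y*.00025
off=np.array([.46290,.15374])-0
r=arm.movel([*p,.0495],down(cy),max_speed=.02,stop_force=8)
s=arm.read_state();print(r,s["tool_pos"],s["force"],s["time_s"])
f=arm.grab_frame("wrist");np.savez("w10.npz",**f)
g=arm.grab_frame("side")
a=cv2.resize(f["pixels"][35:125,200:320,::-1],(400,300),interpolation=cv2.INTER_CUBIC);b=cv2.resize(g["pixels"][190:265,170:270,::-1],(400,300),interpolation=cv2.INTER_CUBIC)
cv2.imwrite("pics/w10.png",np.hstack([a,b]))
E
```

```text
False [0.4633762  0.15350761 0.04980041] [-1.56211299 -0.24291361  1.78580661] 41.7333
```

View pics/w10.png

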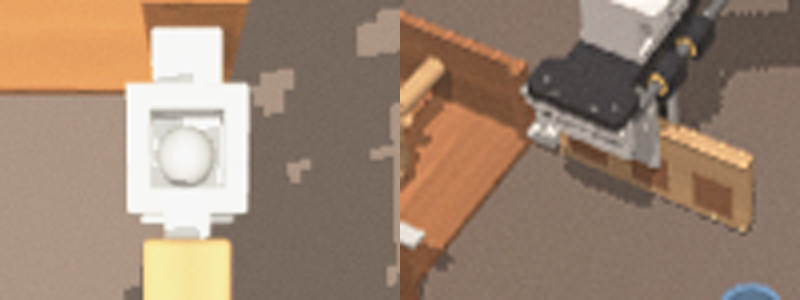

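The knuckles are fully down (TCP back at hung height 0.0498) with the pin centred in the bore. I release, retreat and check the gate angle numerically.

```bash
cat >> h.py <<'E'
cy=np.radians(-4.8);xh=np.array([np.cos(cy),np.sin(cy)]);yh=np.array([-xh[1],xh[0]])
PIN=np.array([.4634,.1535])+xh*.0872-yh*.0003
def gate(f):
    P=cloud(f);h=cv2.cvtColor(f["pixels"],cv2.COLOR_RGB2HSV);d=P[...,:2]-PIN;r=np.hypot(d[...,0],d[...,1])
    m=(P[...,2]>.064)&(P[...,2]<.092)&(r>.02)&(r<.19)&(h[...,1]>50)&((d@xh)<.012)&((d@xh)<(d@yh)*.1+.012)
    Q=P[m]
    if len(Q)<15: return None
    L=np.c_[(Q[:,:2]-PIN)@xh,(Q[:,:2]-PIN)@yh]*1000
    rc=cv2.minAreaRect(L.astype(np.float32));c=L.mean(0)
    far=L[np.hypot(*L.T)>140]
    return len(Q),c.round(1),np.round(rc[1],1),"theta",np.degrees(np.arctan2(c[1],-c[0])).round(1),"tip",far.mean(0).round(1) if len(far) else None,"z",np.percentile(Q[:,2],[10,90]).round(4)
E
python3 - <<'E'
from bench import arm
from h import *
p=arm.read_state()["tool_pos"]
arm.command_gripper(.03);arm.wait(.3)
arm.movel([p[0],p[1],.16],down(cy),max_speed=.08)
arm.wait(.3);print("wrist",gate(arm.grab_frame("wrist")))
back=p[:2]-xh*.1-yh*.15
arm.movel([*back,.16],down(cy),max_speed=.15)
print("top",gate(arm.grab_frame("top")),"side",gate(arm.grab_frame("side")))
arm.command_gripper(0)
def pose(th,rho,off): 
    u=-np.cos(th)*xh+np.sin(th)*yh;n=np.sin(th)*xh+np.cos(th)*yh
    return PIN+rho*u-off*n,down(cy+np.pi-th)
for t in np.radians([-10,0,30,60,90,95]):
    a,q=pose(t,.13,.0185);print(np.degrees(t),a,arm.inverse_kinematics([*a,.035],q))
print(arm.read_state()["time_s"],arm.read_state()["opening"])
E
```

```text
wrist (2531, array([-73.3,  23.3]), array([261.8, 113.2]), 'theta', np.float64(17.6), 'tip', array([-66. ,  90.3]), 'z', array([0.0754, 0.0822]))
top (233, array([-82. ,  19.8]), array([262.3, 113.3]), 'theta', np.float64(13.6), 'tip', array([-85.6,  74. ]), 'z', array([0.0723, 0.0817])) side (398, array([-74.9,  29.6]), array([258.6, 113.2]), 'theta', np.float64(21.6), 'tip', array([-66.9,  93.4]), 'z', array([0.0667, 0.081 ]))
-10.0 [0.4224808  0.11569825] [ 0.06922094  0.14671778  2.01360208  0.          0.9812728  -1.5923325 ]
0.0 [0.41917696 0.13834735] [ 0.12224536  0.15339257  2.00567717  0.          0.98252291 -1.36477516]
29.999999999999996 [0.43296148 0.20490585] [ 0.26108882  0.22569463  1.91646168  0.          0.99943635 -0.70233292]
59.99999999999999 [0.47817847 0.25565494] [ 3.31326422e-01  3.41849472e-01  1.76098890e+00 -4.44089210e-16
  1.03875428e+00 -1.08496549e-01]
90.0 [0.54271208 0.27699646] [ 3.29980623e-01  4.61815446e-01  1.58655731e+00 -4.44089210e-16
  1.09321990e+00  4.13756427e-01]
95.0 [0.55416626 0.27715625] [ 3.24180538e-01  4.80207603e-01  1.55871698e+00 -4.44089210e-16
  1.10266807e+00  4.95222804e-01]
46.5917 0.0002620634358705599
```

```bash
sed -i 's/((d@xh)<.012)&((d@xh)<(d@yh)\*.1+.012)/((d@xh)<.003)/' h.py; cat >> h.py <<'E'
def pose(th,rho,off): 
    u=-np.cos(th)*xh+np.sin(th)*yh;n=np.sin(th)*xh+np.cos(th)*yh
    return PIN+rho*u-off*n,down(cy+np.pi-th)
E
python3 - <<'E'
from bench import arm
from h import *
print("top",gate(arm.grab_frame("top")),"side",gate(arm.grab_frame("side")))
E
```

```text
top (208, array([-91.9,   0.8]), array([236.8, 107.3]), 'theta', np.float64(0.5), 'tip', array([-148.7,    4.9]), 'z', array([0.0724, 0.082 ])) side (336, array([-90.5,   3.9]), array([230.9, 108.2]), 'theta', np.float64(2.5), 'tip', array([-145.4,   10. ]), 'z', array([0.0667, 0.0808]))
```

```bash
python3 - <<'E'
from bench import arm
from h import *
R=np.radians
a,q=pose(R(-14),.13,.0185)
arm.reach([*a,.15],q);arm.movel([*a,.035],q,max_speed=.1,stop_force=6)
for t in range(-4,77,10):
    a,q=pose(R(t),.13,.0185);r=arm.movel([*a,.035],q,max_speed=.06,stop_force=8)
    if r: print("stop",t,arm.read_state()["force"]);break
for t in ([] if r else (82,86,89,91,93)):
    a,q=pose(R(t),.13,.0185);r=arm.movel([*a,.035],q,max_speed=.025,stop_force=3)
    if r: print("contact",t);break
s=arm.read_state();print(s["tool_pos"],s["force"],s["time_s"])
print("side",gate(arm.grab_frame("side")))
E
```

```text
contact 93
[0.5434479  0.27711002 0.03372252] [0.27789083 0.22661668 0.35440671] 57.6083
side (93, array([-3.8, 91. ]), array([ 34.1, 146. ]), 'theta', np.float64(87.6), 'tip', array([ -4.1, 155.1]), 'z', array([0.0669, 0.0834]))
```

```bash
python3 - <<'E'
from bench import arm
from h import *
p=arm.read_state()["tool_pos"]
b=p[:2]-xh*.05
arm.movel([*b,.035],max_speed=.05);arm.movel([*b,.2],max_speed=.12)
arm.reach([.40,-.1,.3],down(0.));arm.wait(.5)
print("arm",arm.read_state()["time_s"])
t=arm.grab_frame("top");s=arm.grab_frame("side");print("top",gate(t));print("side",gate(s))
C=np.array([.6466,.2629])
for n,f in(("top",t),("side",s)):
    P=cloud(f).reshape(-1,3);L=np.c_[(P[:,:2]-C)@xh,(P[:,:2]-C)@yh]
    for y0,y1,nm in((-.115,-.07,"handle"),(-.042,.03,"rings"),(.033,.053,"shaft"),(.064,.078,"tip")):
        k=(abs(L[:,0])<.026)&(L[:,1]>y0)&(L[:,1]<y1)&(P[:,2]>.045);print(n,nm,k.sum(),np.median(L[k,0]).round(4),np.median(P[k,2]).round(4))
    k=(abs(P[:,0]-PIN[0])<.012)&(abs(P[:,1]-PIN[1])<.012)&(P[:,2]>.06);print("knuckle top z",np.percentile(P[k,2],[50,90]))
E
```

```text
arm 62.3083
top (176, array([-3. , 84.6]), array([ 10.8, 136.8]), 'theta', np.float64(87.9), 'tip', array([ -3. , 147.8]), 'z', array([0.0707, 0.0822]))
side (262, array([-3.2, 90.3]), array([145. ,  13.4]), 'theta', np.float64(88.0), 'tip', array([ -3.4, 155.7]), 'z', array([0.0671, 0.0813]))
top handle 71 -0.0025 0.0631
top rings 307 -0.0037 0.0687
top shaft 17 -0.0013 0.0614
top tip 15 -0.0 0.06
knuckle top z [0.0737134  0.07659726]
side handle 78 -0.003 0.0638
side rings 405 -0.0057 0.0683
side shaft 28 -0.0011 0.0612
side tip 22 -0.0011 0.061
knuckle top z [0.07425862 0.07656811]
```

```bash
python3 -c "
from bench import arm
print(arm.finish_job())"
```

```text
the job is handed in; nothing more can be done
None
```

The job is handed in: both rings are on the rod, the rod lies in the caddy's forks, and the gate hangs on both pins and is swung shut; the last camera check showed all three in place, but the hand-in returned no verdict.

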